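Seat the processor and start the reader

ROBOT

A 6-joint arm with a two-finger parallel gripper is mounted at the origin on the work surface. World frame = base frame: x ahead of the robot, y to its left, z up, the work surface at z = 0. Lengths are in m, angles in rad, forces in N, time in s.
With the tool pointing down it reaches from about 0.275 to 0.825 m from the base axis. Payload 4.9 kg.
Tool frame: the origin (TCP) lies midway between the tips of the shut fingers; the grasp point (between the pads) lies 19 mm behind it; z points along the fingers, y is the line along which they close (so a half turn about z gives the same grasp; the last joint's range is limited). The gripper opens to 85 mm and grips with 20 to 120 N. Pads are 22 mm wide; open, the fingers measure 114 mm over their backs; the gripper's body (76 mm by 85 mm) begins 54 mm behind the grasp point. The pads swing forward as they close: fully open they stand 13 mm farther back than shut.
Start: joints at [1.147, 0.326, -0.193, 1.052, 0, 1.437], TCP at [0.157, 0.527, 0.231] pointing down, gripper open.
Joint ranges: [-2.65, 2.65], [-0.97, 1.79], [-1.3, 1.35], [-1.93, 2.1], [-1.47, 1.37], [-3.14, 3.14]. Speed limits (rad/s): [2.57, 2.57, 3.14, 3.14, 3.14, 3.14].

INTERFACE

Orientations are given as a rotation vector (axis times angle).
In Python, from cell import state, imaging, workorder gives the robot as it stands.
- The arm moves only by the tool servo_tool, never from a script. Its argument "steps" is a list of rows, each a list of 7 numbers: the closure in counts, from 0 (fully open) to 255 (shut), then the shift along the tool's x, y, z normalised to -1 to 1, where 1 is 0.02 m, then the turn, a rotation vector about the tool's x, y, z normalised to -1 to 1, where 1 is 30 degrees. In form: [[grip, x, y, z, rx, ry, rz], ...]. A call has 1 to 12 rows; each row shifts and turns the commanded pose from where the row before left it, along the tool's axes as they then stand; what a row does not reach is not made up. A row lasts 1/12 s, in which the tool goes at most 41.7 mm and 7.16 degrees, less where a joint would pass 70% of its speed; a pose out of reach is approached as far as the arm can. A call with a number of a shift or a turn outside -1 to 1 is refused whole. A call with a gripper value outside its range is refused whole. The fingers move at their own pace and stop on an object; "squeeze" is the grip in N (left out, the last holds). Time passes only in rows, so rows that do not move let the fingers close. It gives the time, the measured TCP pose, the force, the opening and the grip force at its end, in the units of the state.
- state(): the state, without advancing time (a new reading comes with each control period).
- imaging.camera(name): name is "scene" or "top" or "wrist"; returns the picture (400x640x3 uint8, red, green, blue); there is no depth.
- imaging.camera_model(name): a dict with "fov_y" (degrees; the focal length in pixels is half the picture's height over the tangent of half this angle, whatever the lens; pixels are square), "cx", "cy" (the principal point, pixels), "origin" and "rotation" of the camera in the world. Camera axes: x right, y down, z forward; pixel columns grow to the right and rows downward; lengths in m; the calibration is good to about 2 mm. A picture is of the moment at which its call begins: read the wrist's pose just before it. camera_model takes no time and is no camera call; for the wrist camera it gives the pose at the moment of the call.
- workorder.hand_in(): hands the job in; it is judged then, once.
The state is a dict: "time": time; "q": joint angles; "joint_vel": joint speeds; "tau": joint torques, N m; "tcp_pos": TCP position; "orientation": TCP orientation; "force": force on the tool from outside, world axes, zero at the start; "wrist_torque": the same for the moment, N m; "finger_gap": finger opening in m; "finger_force": force on a finger pad.
Only numpy, scipy, OpenCV 4.12 (cv2) and the standard library are available. Lean on these libraries where they do the work, as an engineer would, in place of code of your own. Each camera call takes 0.05 s, during which the arm holds its last target. There are 200 camera calls.

TASK

Get the open control unit ready to be read: with closed fingertips, gently press the large square processor chip on its board straight down until it clearly sinks in its sprung socket, keep it down for about a second, and let it spring back up. Then start the reading: gently press the long bar key on the bench reader well down, let it come up, and withdraw clear of everything. Touch none of the other parts of the board or other keys, and leave the clamp and everything else on the bench where it lies: nothing is to be picked up.

Things in the scene. Friction and masses are not known exactly. Their poses are not given: they have to be found in the camera images.
- ecu: Open control unit, fixed: aluminium tub 150 (x) x 180 (y) mm with a green board; black connector 34 mm high on its +x side, reaching 110 mm from the centre. Origin: centre of the underside, on the bench; z up. Board top at 18 mm, tub rim 24 mm. Four parts stand on the board at (+-34, +-50) mm; which is where varies. The red clamp lies along the middle (y = 0).
- big_socket: Sprung socket of the processor: beige base 44 x 44 x 3 mm on the board. Origin: centre of its underside, on the board. Its axes are parallel to those of the control unit.
- processor_top (a point): Centre of the top face of the processor: the largest square black chip, 38 x 38 x 5 mm, lying on its sprung socket, top 14.5 mm above the board (32.5 mm above the bench) at rest. The point goes down with it.
- processor (a joint): How deep the processor is pressed into its socket. Value 0 = up at rest, grows as it is pressed straight down, 0.006 at the stop (m). It springs back by itself; about 1 N starts it moving and about 7 N holds it at the stop.
- small_socket: Sprung socket, 30 x 30 mm base, with a small square black chip 24 x 24 mm, as high as the processor. Leave alone. Origin: centre of the underside, on the board.
- small_chip (a joint): How deep the small square chip is pressed; leave alone. Value 0 = up at rest, grows as it is pressed straight down, 0.006 at the stop (m). It springs back by itself; about 1 N starts it moving and about 7 N holds it at the stop.
- memory_chip: Long flat black chip 16 x 40 x 4 mm soldered to the board. Leave alone. Origin: centre of the underside, on the board.
- coil: Round coil, diameter 26 mm, 12 mm high, on the board. Leave alone. Origin: centre of the underside, on the board.
- reader: Bench reader, fixed: grey box 126 (its x) x 176 (its y) mm, top 45 mm above the bench. Origin: centre of the underside, on the bench; z up. Three dark grey keys stand on its top at (-34, 0), (34, -42) and (34, 42) mm in this frame; which key is at which place varies.
- bar_mount: Black mount plate of the bar key, 26 x 58 x 3 mm, on the reader's top. Origin: centre of its underside. Its axes are parallel to those of the reader.
- bar_key_top (a point): Centre of the top face of the long bar key: 20 (x) x 52 (y) x 5 mm, top 12.5 mm above the reader's top (57.5 mm above the bench) at rest. The point goes down with it.
- bar_key (a joint): How deep the bar key is pressed. Value 0 = up at rest, grows as it is pressed straight down, 0.004 at the stop (m). It springs back by itself; about 1 N starts it moving and about 5 N holds it at the stop.
- square_mount: Mount of the square key (cap 22 x 22 mm, as high as the bar key). Leave alone. Origin: centre of its underside, on the reader's top.
- square_key (a joint): How deep the square key is pressed; leave alone. Value 0 = up at rest, grows as it is pressed straight down, 0.004 at the stop (m). It springs back by itself; about 1 N starts it moving and about 5 N holds it at the stop.
- round_mount: Mount of the round key (cap 22 mm in diameter, as high as the bar key). Leave alone. Origin: centre of its underside, on the reader's top.
- round_key (a joint): How deep the round key is pressed; leave alone. Value 0 = up at rest, grows as it is pressed straight down, 0.004 at the stop (m). It springs back by itself; about 1 N starts it moving and about 5 N holds it at the stop.
- clamp: Small red plastic spring clamp, 77 x 22 x 13 mm, lying loose on the board along the control unit's x axis. Leave it there. Origin: near its middle, underside.
- screw_jar: Closed jar, 38 mm in diameter, 45 mm high, loose, between the control unit and the reader. Leave alone. Origin: centre of the underside.
- screwdriver: Screwdriver, 190 mm long, lying loose behind the work. Leave alone. Origin: underside.
- tape: Roll of black tape, 60 mm in diameter, 18 mm high, lying loose behind the work. Leave alone. Origin: centre of the underside.
- mug: White mug, 80 mm in diameter, 85 mm high, loose, at the left. Leave alone. Origin: centre of the underside.
- flux_pot: Closed pot, 56 mm in diameter, 65 mm high, standing loose at the right. Leave alone. Origin: centre of the underside.

How it is judged:
By the outcome, as a careful person would: the job done as asked, in the order asked, and still so for the second after the job is handed in, with the robot touching nothing.
It also fails if it takes over 50 s, if anything falls off the work surface, if the arm or the gripper's body presses on something with over 40 N, if the wrist force passes 120 N, or if a joint passes its speed limit or range.

## Working session

There is one attempt and no reset: what is moved stays moved. The work goes in short steps, Python scripts to look and compute and a tool call to move; the robot and the scene stay as the last step left them, time stands still between calls to the robot, and variables do not carry over. Pictures are saved under pics/ and viewed, at most 10 in all, crops included, and the job is handed in when it is done.

Besides the shell and the picture viewer there is one more tool, called as a command line: name --pt "numbers of a row" for each row, then --argument value for the rest. servo_tool: Moves the arm, as the interface text tells. Scaled input: -1 to 1 covers 0.02 m each way for a shift and 30 degrees each way for a turn. Its arguments: {"type":"object","properties":{"steps":{"type":"array","items":{"type":"array","items":{"type":"number"}}},"squeeze":{"type":"number"}},"required":["steps"]}

```bash
mkdir -p pics; cat > h.py <<'E'
import numpy as np, cv2
from cell import state, imaging, workorder
def snap(n,f):
    m=imaging.camera_model(n); im=imaging.camera(n); cv2.imwrite('pics/'+f,im[:,:,::-1]); return im,m
def ray(m,u,v,z):
    f=200/np.tan(np.radians(m['fov_y'])/2)
    d=np.array(m['rotation'])@np.array([(u-m['cx'])/f,(v-m['cy'])/f,1]); o=np.array(m['origin'])
    return o+d*(z-o[2])/d[2]
E
python3 - <<'E'
from h import *
for n in('top','scene'):
    im,m=snap(n,n+'1.png'); print(n,m)
print(state())
E
```

```text
top {'fov_y': 44.70274391806423, 'cx': 311.3362280423912, 'cy': 198.7714116242586, 'origin': array([0.45923664, 0.02132106, 1.46199183]), 'rotation': array([-2.207691  ,  2.14669699, -0.12730633])}
scene {'fov_y': 55.682112099878104, 'cx': 318.17523635089464, 'cy': 198.08978979928355, 'origin': array([1.11587432, 0.38268631, 0.90856719]), 'rotation': array([-1.23126848, -2.46540795,  0.8175434 ])}
{'time': 0.1, 'q': array([ 1.14678602e+00,  3.26883881e-01, -1.93467424e-01,  1.05201064e+00,
       -1.47816937e-05,  1.43661556e+00]), 'joint_vel': array([-0.00047679, -0.00024487,  0.00139262, -0.00140716,  0.00117071,
        0.00099173]), 'tau': array([ 1.38487900e-03, -4.44238329e+01,  2.63038391e+01,  7.88847014e-03,
       -1.35314613e-04, -8.91974974e-07]), 'tcp_pos': array([0.15695215, 0.52658972, 0.2305787 ]), 'orientation': array([-4.53611014e-01, -3.10824956e+00,  2.37019157e-03]), 'force': array([-0.21122741, -0.70744421, -0.62716152]), 'wrist_torque': array([-0.07287512,  0.04399599, -0.06552082]), 'finger_force': 0.0, 'finger_gap': 0.08538505955129555}
```

View pics/top1.png

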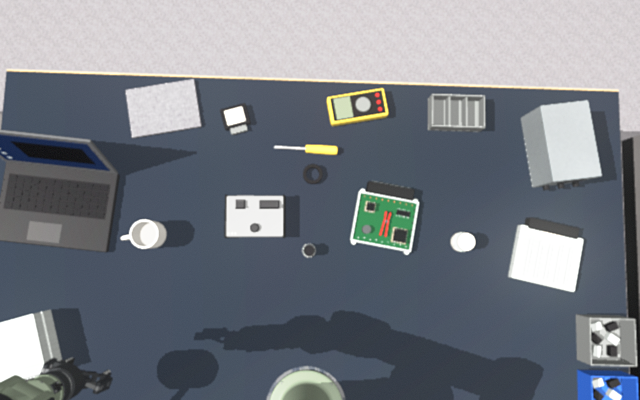

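View pics/scene1.png

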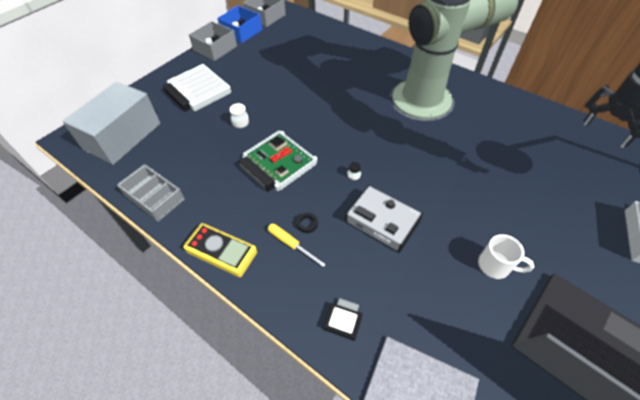

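The top view shows the control unit at about (385,221), with the processor at (400,235). The reader is at (255,216), with the bar key at (270,204). The rotation is given as a rotation vector, so I'll convert it and upscale a crop for accuracy.

```bash
sed -i "s/np.array(m\['rotation'\])@/cv2.Rodrigues(np.array(m['rotation'],float))[0]@/" h.py
python3 - <<'E'
from h import *
im,m=snap('top','top2.png')
for n,u,v,z in [('proc',400,235,.0325),('small',370,206,.0325),('bar',270,204,.0575),('rd',255,216,.045),('jar',309,250,.045),('round',255,228,.0575)]:
    print(n,ray(m,u,v,z).round(4))
c=im[170:270,215:435]; cv2.imwrite('pics/c.png',cv2.resize(c[:,:,::-1],(792,360),interpolation=cv2.INTER_CUBIC))
w,mw=snap('wrist','w0.png'); print(mw); print(cv2.Rodrigues(state()['orientation'])[0].round(3))
E
```

```text
proc [ 0.5043 -0.2636  0.0325]
small [ 0.5874 -0.1739  0.0325]
bar [0.5827 0.1197 0.0575]
rd [0.5474 0.1629 0.045 ]
jar [0.4533 0.003  0.045 ]
round [0.5121 0.1603 0.0575]
{'fov_y': 63.856179737488155, 'cx': 320.34471947679555, 'cy': 205.4651931438297, 'origin': array([0.07890823, 0.54949992, 0.3736679 ]), 'rotation': array([2.30083747, 1.71396258, 0.27760801])}
[[-0.958  0.286 -0.   ]
 [ 0.286  0.958 -0.001]
 [ 0.    -0.001 -1.   ]]
```

View pics/c.png

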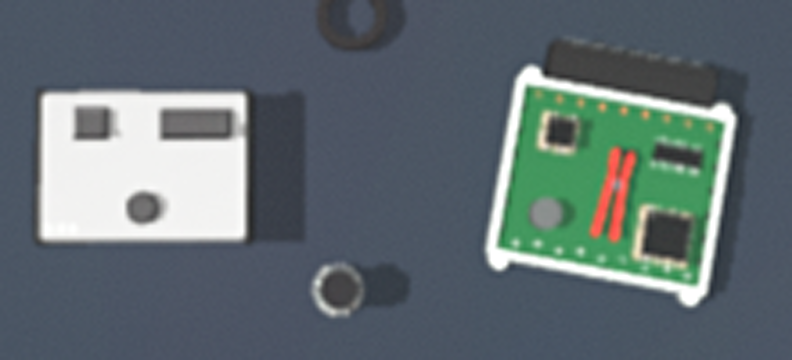

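servo_tool --pt "255 -0.776 -0.913 0 0 0 0" --pt "255 -0.776 -0.913 0 0 0 0" --pt "255 -0.776 -0.913 0 0 0 0" --pt "255 -0.776 -0.913 0 0 0 0" --pt "255 -0.776 -0.913 0 0 0 0" --pt "255 -0.776 -0.913 0 0 0 0" --pt "255 -0.776 -0.913 0 0 0 0" --pt "255 -0.776 -0.913 0 0 0 0" --pt "255 -0.776 -0.913 0 0 0 0" --pt "255 -0.776 -0.913 0 0 0 0" --pt "255 -0.776 -0.913 0 0 0 0" --pt "255 -0.776 -0.913 0 0 0 0" --squeeze 20

```text
time: 1.2
tcp_pos: [0.2732, 0.2628, 0.2313]
orientation: [0.453, 3.109, 0.0]
force: [0.3, -0.1, -0.6]
finger_gap: -0.0001
finger_force: 0.0
```

servo_tool --pt "255 -0.776 -0.913 0 0 0 0" --pt "255 -0.776 -0.913 0 0 0 0" --pt "255 -0.776 -0.913 0 0 0 0" --pt "255 -0.776 -0.913 0 0 0 0" --pt "255 -0.776 -0.913 0 0 0 0" --pt "255 -0.776 -0.913 0 0 0 0" --pt "255 -0.776 -0.913 0 0 0 0" --pt "255 -0.776 -0.913 0 0 0 0" --pt "255 -0.776 -0.913 0 0 0 0" --pt "255 -0.776 -0.913 0 0 0 0" --pt "255 -0.776 -0.913 0 0 0 0" --pt "255 -0.776 -0.913 0 0 0 0"

```text
time: 2.2
tcp_pos: [0.3891, -0.0005, 0.2313]
orientation: [0.454, 3.109, 0.0]
force: [0.4, -0.7, -0.1]
finger_gap: 0.0004
finger_force: 0.0
```

servo_tool --pt "255 -0.776 -0.913 0 0 0 0" --pt "255 -0.776 -0.913 0 0 0 0" --pt "255 -0.776 -0.913 0 0 0 0" --pt "255 -0.776 -0.913 0 0 0 0" --pt "255 -0.776 -0.913 0 0 0 0" --pt "255 -0.776 -0.913 0 0 0 0" --pt "255 -0.776 -0.913 0 0 0 0" --pt "255 -0.776 -0.913 0 0 0 0" --pt "255 -0.776 -0.913 0 0 0 0" --pt "255 -0.776 -0.913 0 0 0 0" --pt "255 -0.776 -0.913 0 0 0 0" --pt "255 0 0 0 0 0 0"

```text
time: 3.2
tcp_pos: [0.4966, -0.2444, 0.2309]
orientation: [0.458, 3.107, -0.003]
force: [-0.1, -0.9, -0.3]
finger_gap: 0.0001
finger_force: 0.0
```

```bash
python3 - <<'E'
from h import *
s=state();im,m=snap('wrist','w1.png'); print(s['time'],s['tcp_pos'],s['finger_gap'],s['force']);print(cv2.Rodrigues(s['orientation'])[0].round(3))
E
```

```text
3.2 [ 0.49658027 -0.24442247  0.23087254] 8.09011994374896e-05 [-0.12471747 -0.92168271 -0.25281906]
[[-0.957  0.289  0.001]
 [ 0.289  0.957 -0.002]
 [-0.002 -0.002 -1.   ]]
```

View pics/w1.png

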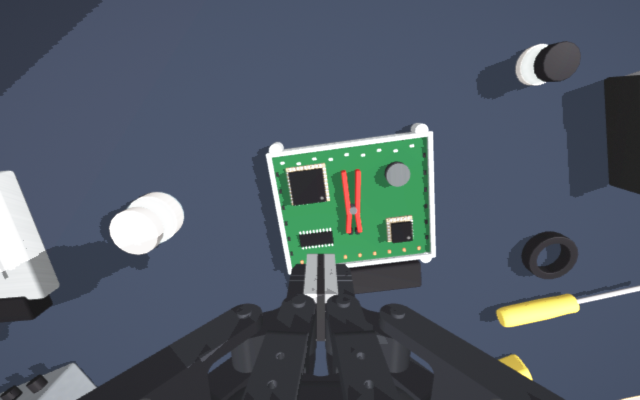

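The wrist view shows the processor at about (308,186). The coil is at (398,175), the memory chip at (317,238), the small chip at (400,230) and the clamp at (353,203).

```bash
cat >> h.py <<'E'
def blob(im,m,u,v,z,thr=70):
    k=(im.max(2)<thr).astype(np.uint8)
    n,l=cv2.connectedComponents(k,connectivity=4); k=(l==l[v,u]).astype(np.uint8)
    k=cv2.morphologyEx(k,cv2.MORPH_OPEN,np.ones((3,3)))
    c=max(cv2.findContours(k,0,2)[0],key=cv2.contourArea)
    p=np.array([ray(m,*b,z)[:2] for b in c[:,0,:]])
    r=cv2.minAreaRect((p*1000).astype(np.float32)); print('rect mm',r,'px',cv2.minAreaRect(c)); return r
E
python3 - <<'E'
from h import *
s=state();im,m=snap('wrist','w2.png')
r=blob(im,m,308,186,.0325)
d=np.r_[np.array(r[0])/1000,.0325]-s['tcp_pos']; print('tool d',cv2.Rodrigues(s['orientation'])[0].T@d)
im,m=snap('top','t3.png')
k=(im.min(2)>170).astype(np.uint8)
for c in cv2.findContours(k,0,2)[0]:
    if 800<cv2.contourArea(c): print(cv2.minAreaRect((np.array([ray(m,*b,.03)[:2] for b in c[:,0,:]])*1000).astype(np.float32)))
E
```

```text
rect mm ((503.00982666015625, -262.5628662109375), (35.7823371887207, 37.08241653442383), 80.7139892578125) px ((305.1000061035156, 188.19998168945312), (32.668338775634766, 32.6683349609375), 81.8698959350586)
tool d [-0.01302549 -0.01723897  0.19819913]
((153.96046447753906, 812.0639038085938), (176.9453582763672, 159.97427368164062), 17.0638427734375)
((449.6436767578125, -694.9380493164062), (199.23556518554688, 160.4858856201172), 78.50472259521484)
((488.3489074707031, 484.61376953125), (117.24745178222656, 88.63143157958984), 65.36676025390625)
((331.3856201171875, -346.46942138671875), (176.8384552001953, 562.8519287109375), 56.782222747802734)
((550.02001953125, 167.4346160888672), (120.8484878540039, 165.3961639404297), 1.578567624092102)
((804.8140258789062, -776.9505615234375), (235.60276794433594, 152.0748748779297), 8.489093780517578)
((886.7094116210938, -435.87835693359375), (101.1055679321289, 161.9423065185547), 0.09853003174066544)
((866.1205444335938, 453.6767883300781), (147.80661010742188, 206.75120544433594), 11.420451164245605)
((1013.3833618164062, -28.01361083984375), (417.1730651855469, 1974.111083984375), 2.0902609825134277)
```

servo_tool --pt "255 -0.65 -0.86 0.5 0 0 0" --pt "255 0 0 1 0 0 -0.125" --pt "255 0 0 1 0 0 -0.125" --pt "255 0 0 1 0 0 0" --pt "255 0 0 1 0 0 0" --pt "255 0 0 1 0 0 0" --pt "255 0 0 1 0 0 0" --pt "255 0 0 1 0 0 0" --pt "255 0 0 0.8 0 0 0" --pt "255 0 0 0.5 0 0 0" --pt "255 0 0 0 0 0 0" --pt "255 0 0 0 0 0 0"

```text
time: 4.35
tcp_pos: [0.5024, -0.26, 0.0554]
orientation: [-0.248, -3.131, -0.001]
force: [0.5, 0.4, 0.5]
finger_gap: 0.0001
finger_force: 0.0
```

```bash
python3 - <<'E'
from h import *
s=state();im,m=snap('wrist','w3.png'); print(s['tcp_pos'],s['force']);print(cv2.Rodrigues(s['orientation'])[0].round(4))
E
```

```text
[ 0.50235699 -0.26001377  0.05543577] [0.4896026  0.40391702 0.54456595]
[[-9.875e-01  1.575e-01 -7.000e-04]
 [ 1.575e-01  9.875e-01  5.000e-04]
 [ 8.000e-04  4.000e-04 -1.000e+00]]
```

View pics/w3.png

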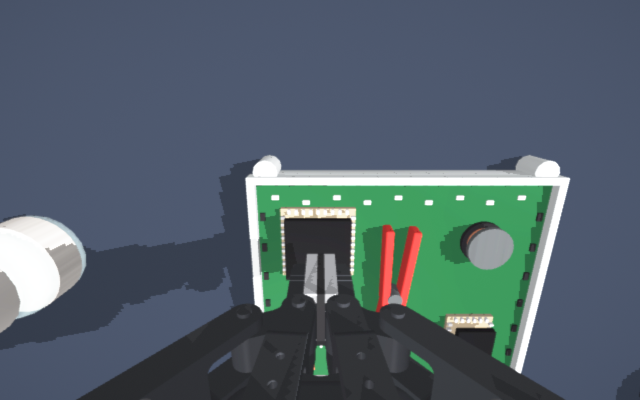

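The chip's visible edge runs from about (285,218) to (352,218), and the fingertips appear ahead of it at (320,255). The clamp is at x≥380, so it's clear.

```bash
python3 - <<'E'
from h import *
s=state();im,m=snap('wrist','w4.png')
print(im[250,276:362].max(1)); print(im[205:235,318].max(1))
R=cv2.Rodrigues(s['orientation'])[0]
for u,v in((285,218),(352,218),(318.5,218),(285,250),(352,250)):
    print(u,v,(R.T@(ray(m,u,v,.0325)-s['tcp_pos'])*1000).round(1))
E
```

```text
[110 110 110 110 110 113 144 216 222 203  82  39  39  39  37  38  38  38
  37  42  48  48  48  49  49  48  48  48  48  48  48  48  48  48  47  48
  47  48  48  48  48  48  48  49  48  48  48  48  49  48  48  48  49  48
  48  48  48  48  48  48  48  48  48  48  47  48  48  48  47  48  48  48
  48  48  68 177 254 254 252 205 160 155 156 156 156 156]
[136 151 219 220 255 255 255 254 228 216 204  95  32  29  40  46  46  45
  46  46  46  46  46  46  47  46  46  46  45  46]
285 218 [ 18.4 -20.2  23.6]
352 218 [18.4 16.9 23.6]
318.5 218 [18.4 -1.7 23.6]
285 250 [ -1.2 -20.9  23.6]
352 250 [-1.3 17.5 23.6]
```

servo_tool --pt "255 -0.05 -0.07 0.5 0 0 0" --pt "255 0 0 0.4 0 0 0" --pt "255 0 0 0.15 0 0 0" --pt "255 0 0 0.05 0 0 0" --pt "255 0 0 0.05 0 0 0" --pt "255 0 0 0.05 0 0 0" --pt "255 0 0 0.05 0 0 0" --pt "255 0 0 0.03 0 0 0" --pt "255 0 0 0 0 0 0"

```text
time: 5.2
tcp_pos: [0.5031, -0.2622, 0.0298]
orientation: [-0.249, -3.131, -0.0]
force: [-1.7, 2.5, 2.7]
finger_gap: -0.0002
finger_force: 1.8
```

servo_tool --pt "255 0 0 0.05 0 0 0" --pt "255 0 0 0.05 0 0 0" --pt "255 0 0 0.03 0 0 0" --pt "255 0 0 0 0 0 0"

```text
time: 5.53
tcp_pos: [0.5032, -0.2622, 0.0272]
orientation: [-0.249, -3.131, -0.0]
force: [-3.6, 1.3, 6.9]
finger_gap: -0.0002
finger_force: 3.1
```

servo_tool --pt "255 0 0 0 0 0 0" --pt "255 0 0 0 0 0 0" --pt "255 0 0 0 0 0 0" --pt "255 0 0 0 0 0 0" --pt "255 0 0 0 0 0 0" --pt "255 0 0 0 0 0 0" --pt "255 0 0 0 0 0 0" --pt "255 0 0 0 0 0 0" --pt "255 0 0 0 0 0 0" --pt "255 0 0 0 0 0 0" --pt "255 0 0 0 0 0 0" --pt "255 0 0 0 0 0 0"

```text
time: 6.53
tcp_pos: [0.5032, -0.2622, 0.0273]
orientation: [-0.249, -3.131, -0.0]
force: [-3.5, 0.7, 5.5]
finger_gap: 0.0001
finger_force: 3.0
```

servo_tool --pt "255 0 0 -0.1 0 0 0" --pt "255 0 0 -0.1 0 0 0" --pt "255 0 0 -0.1 0 0 0" --pt "255 0 0 -0.3 0 0 0" --pt "255 0 0 -0.7 0 0 0" --pt "255 0 0 -1 0 0 0" --pt "255 0 0 -1 0 0 0" --pt "255 0 0 -1 0 0 0" --pt "255 0 0 -1 0 0 0" --pt "255 0 0 -1 0 0 0" --pt "255 0 0 -0.7 0 0 0" --pt "255 0 0 0 0 0 0"

```text
time: 7.53
tcp_pos: [0.5057, -0.2638, 0.1707]
orientation: [0.249, 3.126, -0.005]
force: [-0.4, -0.5, 0.3]
finger_gap: 0.0001
finger_force: 0.0
```

```bash
python3 - <<'E'
from h import *
s=state();print(s['time'],s['tcp_pos'],s['force'])
R=cv2.Rodrigues(s['orientation'])[0]
im,m=snap('top','t5.png')
g=im.max(2)
k=np.zeros_like(g); k[196:212,258:284]=g[196:212,258:284]<140
c=max(cv2.findContours(k,0,2)[0],key=cv2.contourArea); print(cv2.minAreaRect(c))
p=ray(m,*cv2.minAreaRect(c)[0],.0575);print(p,(R.T@(p-s['tcp_pos'])).round(4),R.round(3).tolist())
E
```

```text
7.5333 [ 0.50567829 -0.26382006  0.17071037] [-0.38594102 -0.54045501  0.26723623]
((269.5, 204.5), (7.0, 19.0), 90.0)
[0.58116877 0.12105387 0.0575    ] [-0.013   0.3923  0.1122] [[-0.987, 0.158, 0.006], [0.158, 0.987, -0.004], [-0.006, -0.003, -1.0]]
```

servo_tool --pt "255 -0.03 0.5 0 0 0 0" --pt "255 -0.03 1 0 0 0 0" --pt "255 -0.03 1 0 0 0 0" --pt "255 -0.03 1 0 0 0 0" --pt "255 -0.03 1 0 0 0 0" --pt "255 -0.03 1 0 0 0 0" --pt "255 -0.03 1 0 0 0 0" --pt "255 -0.03 1 0 0 0 0" --pt "255 -0.03 1 0 0 0 0" --pt "255 -0.03 1 0 0 0 0" --pt "255 -0.03 1 0 0 0 0" --pt "255 -0.03 1 0 0 0 0"

```text
time: 8.58
tcp_pos: [0.5458, -0.0344, 0.1654]
orientation: [-0.248, -3.129, -0.001]
force: [-0.2, 0.1, -0.3]
finger_gap: -0.0003
finger_force: 0.0
```

servo_tool --pt "255 -0.03 1 0 0 0 0" --pt "255 -0.03 1 0 0 0 0" --pt "255 -0.03 1 0 0 0 0" --pt "255 -0.03 1 0 0 0 0" --pt "255 -0.03 1 0 0 0 0" --pt "255 -0.03 1 0 0 0 0" --pt "255 -0.03 1 0 0 0 0" --pt "255 -0.03 0.6 0 0 0 -0.12" --pt "255 0 0.4 0 0 0 -0.12" --pt "255 0 0 0 0 0 -0.12" --pt "255 0 0 0 0 0 0" --pt "255 0 0 0 0 0 0"

```text
time: 9.58
tcp_pos: [0.5754, 0.1214, 0.1656]
orientation: [0.045, -3.139, 0.0]
force: [-0.1, -0.1, 0.5]
finger_gap: 0.0002
finger_force: 0.0
```

```bash
python3 - <<'E'
from h import *
s=state();im,m=snap('wrist','w6.png'); print(s['tcp_pos'],s['force']);print(cv2.Rodrigues(s['orientation'])[0].round(4))
E
```

```text
[0.57537764 0.1214275  0.16563615] [-0.06081357 -0.08996723  0.46464333]
[[-9.996e-01 -2.860e-02 -2.400e-03]
 [-2.860e-02  9.996e-01 -1.000e-04]
 [ 2.400e-03 -0.000e+00 -1.000e+00]]
```

View pics/w6.png

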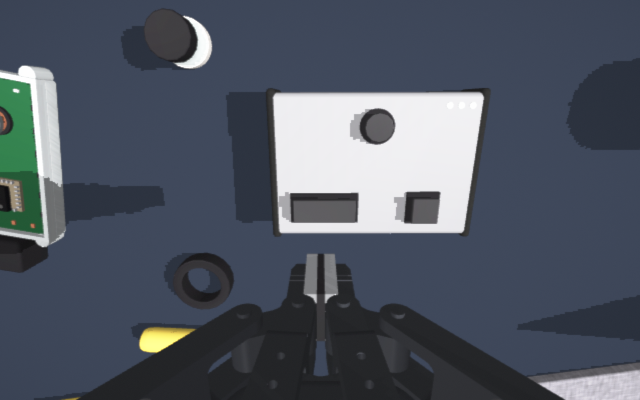

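The bar key's top face spans about (293–357, 198–222) and the reader lies square in the picture. The square key is at (424,210).

```bash
python3 - <<'E'
from h import *
s=state();im,m=snap('wrist','w7.png')
print(im[190:228,325].max(1),im[212,284:366].max(1))
R=cv2.Rodrigues(s['orientation'])[0]
for u,v in((293,198),(357,198),(293,222),(357,222),(325,210)):
    print(u,v,(R.T@(ray(m,u,v,.0575)-s['tcp_pos'])*1000).round(1))
E
```

```text
[239 234 153  63  53  55  54  53  43  53  81  96  96  96  96  96  96  96
  97  97  98  98  97  98  97  98  98  97  98  98  98 112 176 234 238 238
 237 237] [173 172 173 172 173 171 157  85  46  53  84  96  98  98  97  98  98  98
  98  97  97  98  98  97  97  98  97  98  97  97  97  98  97  98  97  97
  97  97  97  98  97  97  98  97  98  98  97  96  96  96  96  96  96  96
  95  96  96  96  96  96  96  96  96  96  96  96  96  96  96  96  95  87
  62  96 179 235 238 238 238 238 238 238]
293 198 [  3.9 -23.1 108.4]
357 198 [  3.8  29.4 108.4]
293 222 [-17.2 -23.7 108.4]
357 222 [-17.2  30.1 108.4]
325 210 [ -6.6   3.2 108.4]
```

servo_tool --pt "255 -0.34 0.13 0.5 0 0 0" --pt "255 0 0 1 0 0 0" --pt "255 0 0 1 0 0 0" --pt "255 0 0 1 0 0 0" --pt "255 0 0 0.8 0 0 0" --pt "255 0 0 0.5 0 0 0" --pt "255 0 0 0 0 0 0" --pt "255 0 0 0 0 0 0"

```text
time: 10.35
tcp_pos: [0.583, 0.1236, 0.0705]
orientation: [0.046, -3.14, 0.0]
force: [-0.1, 0.6, 1.0]
finger_gap: -0.0
finger_force: 0.0
```

```bash
python3 - <<'E'
from h import *
s=state();im,m=snap('wrist','w8.png'); print(s['tcp_pos'],s['force'])
E
```

```text
[0.58302707 0.12359348 0.0705312 ] [-0.11369681  0.59310802  1.02596004]
```

View pics/w8.png

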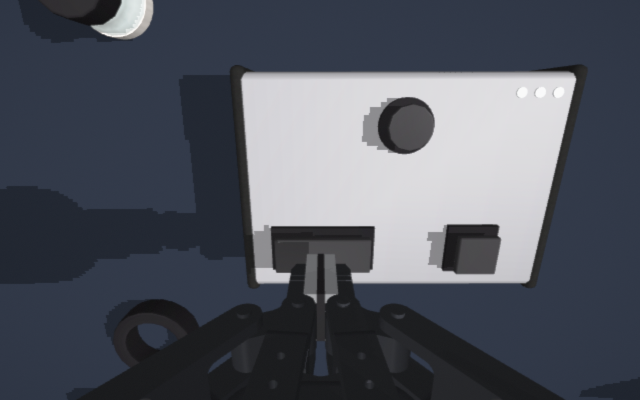

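The fingertips, at about (321,255), are just over the bar key, whose top spans about (276–372, 236–271).

```bash
python3 - <<'E'
from h import *
s=state();m=imaging.camera_model('wrist');R=cv2.Rodrigues(s['orientation'])[0]
for u,v in((324,236),(324,271),(276,253),(372,253)):
    print(u,v,(R.T@(ray(m,u,v,.0575)-s['tcp_pos'])*1000).round(1))
E
```

```text
324 236 [11.9  1.2 13.9]
324 271 [-9.2  1.3 14. ]
276 253 [  1.9 -24.8  13.9]
372 253 [ 1.9 27.3 13.9]
```

servo_tool --pt "255 0.06 0.06 0.4 0 0 0" --pt "255 0 0 0.15 0 0 0" --pt "255 0 0 0.05 0 0 0" --pt "255 0 0 0.05 0 0 0" --pt "255 0 0 0.05 0 0 0" --pt "255 0 0 0 0 0 0"

```text
time: 10.9
tcp_pos: [0.582, 0.1249, 0.0572]
orientation: [-0.046, 3.141, 0.0]
force: [-0.9, -0.6, 1.4]
finger_gap: -0.0
finger_force: 0.6
```

Contact has started. I need about 3.3 mm more.

servo_tool --pt "255 0 0 0.05 0 0 0" --pt "255 0 0 0.05 0 0 0" --pt "255 0 0 0.05 0 0 0" --pt "255 0 0 0.02 0 0 0" --pt "255 0 0 0 0 0 0" --pt "255 0 0 0 0 0 0"

```text
time: 11.4
tcp_pos: [0.5821, 0.1249, 0.0539]
orientation: [-0.046, 3.141, 0.0]
force: [-1.0, 0.5, 5.3]
finger_gap: 0.0002
finger_force: 2.2
```

servo_tool --pt "255 0 0 0 0 0 0" --pt "255 0 0 0 0 0 0" --pt "255 0 0 0 0 0 0" --pt "255 0 0 -0.1 0 0 0" --pt "255 0 0 -0.1 0 0 0" --pt "255 0 0 -0.2 0 0 0" --pt "255 0 0 -0.6 0 0 0" --pt "255 0 0 -1 0 0 0" --pt "255 0 0 -1 0 0 0" --pt "255 0 0 -1 0 0 0" --pt "255 0 0 -1 0 0 0" --pt "255 0 0 -1 0 0 0"

```text
time: 12.4
tcp_pos: [0.5814, 0.1247, 0.1744]
orientation: [0.046, -3.14, 0.001]
force: [0.4, 0.2, -0.0]
finger_gap: 0.0003
finger_force: 0.0
```

servo_tool --pt "255 0.5 0 -0.5 0 0 0" --pt "255 1 0 0 0 0 0" --pt "255 1 0 0 0 0 0" --pt "255 1 0 0 0 0 0" --pt "255 1 0 0 0 0 0" --pt "255 1 0 0 0 0 0" --pt "255 0.5 0 0 0 0 0" --pt "255 0 0 0 0 0 0" --pt "255 0 0 0 0 0 0" --pt "255 0 0 0 0 0 0" --pt "255 0 0 0 0 0 0" --pt "255 0 0 0 0 0 0"

```text
time: 13.4
tcp_pos: [0.4629, 0.1213, 0.1836]
orientation: [-0.046, 3.141, -0.0]
force: [0.1, 0.1, -0.0]
finger_gap: 0.0001
finger_force: 0.0
```

```bash
python3 - <<'E'
from h import *
s=state();print(s['time'],s['tcp_pos'],s['force'])
snap('scene','s9.png')
E
```

```text
13.4 [0.46292074 0.12132874 0.18359009] [ 0.1369608   0.08304435 -0.02768587]
```

View pics/s9.png

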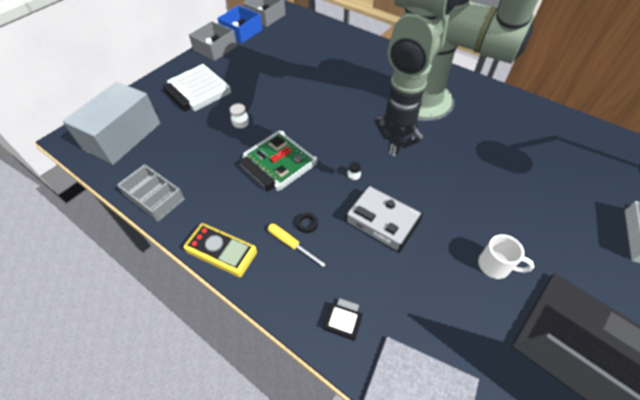

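The scene view shows nothing displaced: the clamp is at (281,155) and the jar at (354,171), both where they were. The arm is clear of everything.

```bash
python3 -c "
from cell import workorder
print(workorder.hand_in())"
```

```text
the job is handed in; nothing more can be done
None
```

The job is handed in: I pressed the processor down about 5.3 mm for just over a second and released it, then pressed the bar key about 3.6 mm and released it; the arm ended clear, and the last picture shows nothing else moved.

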